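Shim the gel caster's plate and hold it flush

TASK

Swing the gel caster's steel latch over and down until it lies in its catch, then slide the orange spacer upright into the gap beside the white plate, at the one place where the gap is wide enough, all the way down to the floor, and let go of it. Then press the sprung white plate down with the fingers until it is flush with the blue frame and keep it pressed: the job finishes while you are still holding it down. Leave everything else on the bench where it stands.

Things in the scene. Friction and masses are not known exactly. Their poses are not given: they have to be found in the camera images.
- caster: The gel caster, fixed to the bench: a black floor 174 (x) x 172 (y) mm, its top 10 mm above the bench, with a blue frame whose flat top is 26 mm above the bench. Origin on the bench, below the centre of the white plate; z up; y points from the plate to the side with the three fence blocks, -y to the rail with the latch. The frame's end walls lie at x = -75 to -87 and 75 to 87.
- latch (a joint): Steel latch arm on the caster's -y rail, 16 wide, 8 thick, reaching 90 mm from its hinge. Hinge angle in rad: 0 = lying level along the rail in its catch (two small brass cheeks, tops 35 mm above the bench), pi/2 = straight up; at most 2.0, where it leans back. It swings stiffly (about 0.05 N m) and stays where it is left. Push it over from the caster's -x side, then down.
- latch_hinge (a point): On the latch's hinge axis (parallel to the caster's y), 33 mm above the bench, at x = -66, y = -65 mm in the caster's frame. The hinge lugs beside it are 42 mm high. Closed, the arm points along the caster's +x and its upper face is 37 mm above the bench.
- latch_tip (a point): On the middle line of the latch arm at its free end, 90 mm from the hinge.
- plate: The white plate in the caster, 146 (x) x 90 (y) x 14 mm, origin at the centre of its top face, axes as the caster's. It rides on springs straight up and down: at rest its top stands 6 mm proud of the blue frame (32 mm above the bench); about 7 N on it brings it down to a hard stop flush with the frame (26 mm), and it rises again when let go.
- gap_a (a point): Middle of the mouth of the gap between the plate's edge and fence block a, level with the frame's top: 6 mm wide (caster's y), 50 mm long (x).
- gap_b (a point): The same at fence block b: 10 mm wide, 50 mm long.
- gap_c (a point): The same at fence block c: 19 mm wide, 50 mm long, 16 mm deep down to the black floor. The three blocks stand in a row along the plate's +y edge, in an order that varies.
- spacer_mid (a point): Centre of the orange spacer, a plain upright block 40 (x) x 16 (y) x 65 (z) mm, about 50 g, standing loose on the bench, its centre 32.5 mm above its underside. Its z axis points up. In the gap only its lowest 16 mm are sunk, and the plate beside it stands 22 mm above its underside, so grip it by its upper 25 mm, across the 16 mm faces.
- jar: Bystander: small jar with a blue cap, 60 wide, 70 high mm, origin at the centre of its underside. To be left where it stands.
- tube_rack: Bystander: red rack 85 x 125 x 30 with little tubes standing in it, 45 high with them mm, origin at the centre of its underside. To be left where it stands.
- tip_box: Bystander: blue box of yellow pipette tips, 85 x 120 x 55 mm, origin at the centre of its underside. To be left where it stands.
- beaker: Bystander: glass beaker, 70 wide, 85 high mm, origin at the centre of its underside. To be left where it stands.
- tape: Bystander: blue tape dispenser 120 x 50 x 80 mm, origin at the centre of its underside. To be left where it stands.
- timer: Bystander: flat white timer 70 x 70 x 20 mm, origin at the centre of its underside. To be left where it stands.
- spacer: The same orange spacer, origin at the centre of its underside.
Not all that is in view belongs to the job. What is meant by the spacer is not green, and is the larger of those in its own colour.

How it is judged:
By the outcome, as a careful person would: the job done as asked, in the order asked, and still so for the second after the job is handed in, while the arm keeps its last pose, push and grip.
It also fails if it takes over 61 s, if anything falls off the work surface, if the arm or the gripper's body presses on something with over 40 N, if the wrist force passes 120 N, or if a joint passes its speed limit or range.

ROBOT

A 6-joint arm with a two-finger parallel gripper is mounted at the origin on the work surface. World frame = base frame: x ahead of the robot, y to its left, z up, the work surface at z = 0. Lengths are in m, angles in rad, forces in N, time in s.
With the tool pointing down it reaches from about 0.35 to 0.85 m from the base axis. Payload 8.1 kg.
Tool frame: the origin (TCP) lies on the centre line of the jaws, within the pads' length; the fingertips stand 17 mm ahead of it and the grasp point (between the pads) lies 2 mm behind it; x points along the fingers, z is the direction in which the jaws open and shut, and the axes are right-handed (so a half turn about x gives the same grasp; the last joint's range is limited). The gripper opens to 93 mm and grips with 3 to 60 N. Pads are 15 mm wide; open, the fingers measure 128 mm over their backs; the gripper's body (75 mm by 188 mm) begins 65 mm behind the grasp point.
Start: joints at [-1.345, 0.13, 1.488, -0, 1.523, -0.085], TCP at [0.184, -0.571, 0.236] pointing down, gripper open.
Joint ranges: [-2.96, 2.96], [-0.89, 2.26], [0.02, 2.5], [-1.34, 4.48], [0, 2.73], [-2.66, 2.66]. Speed limits (rad/s): [2.39, 2.39, 2.79, 3.14, 3.14, 3.14].

INTERFACE

Orientations are given as a rotation vector (axis times angle).
In Python, from plant import telemetry, optics, workorder gives the robot as it stands.
- The arm moves only by the shell command python3 -m inch 'ROWS' [FORCE]. ROWS is JSON, a list that holds one entry, the list of rows, each a list of 7 numbers: the shift along the tool's x, y, z in m, then the turn, a rotation vector about the tool's x, y, z in rad, then the opening, from 0 (shut) to 1 (fully open). In form: [[[tx, ty, tz, ax, ay, az, grip], ...]]. A call has 1 to 20 rows; each row shifts and turns the pose as measured when the row begins, along the tool's axes as they then stand; what a row does not reach is not made up. A row lasts 1/10 s, in which the tool goes at most 50 mm and 8.59 degrees, less where a joint would pass 70% of its speed; a pose out of reach is approached as far as the arm can. A call is refused whole if a number of a shift passes 0.05 or a number of a turn 0.15, either way. A call with a gripper value outside its range is refused whole. The fingers move at their own pace and stop on an object; FORCE is the grip in N (left out, the last holds). Time passes only in rows, so rows that do not move let the fingers close. It gives the time, the measured TCP pose, the force and the opening at its end, in the units of the state.
- telemetry.read_state(): the state, without advancing time (a new reading comes with each control period).
- optics.read_camera(name): name is "scene" or "side" or "wrist"; returns a dict with "frame" (384x512x3 uint8, blue, green, red), "fx", "fy", "cx", "cy" (pixels), "D" ([k1, k2, p1, p2, k3] as OpenCV has them; the pictures are not rectified), "rvec" (rotation vector, rad) and "tvec" (3), from world to camera coordinates, as OpenCV has them. Camera axes: x right, y down, z forward; pixel columns grow to the right and rows downward; lengths in m; the calibration is good to about 2 mm. A picture is of the moment at which its call begins. There is no depth.
- workorder.close_job(): hands the job in, once; it reports no verdict.
The state is a dict: "t": time; "q": joint angles; "dq": joint speeds; "joint_torque": joint torques, N m; "tool_pos": TCP position; "orientation": TCP orientation; "force": force on the tool from outside, world axes, zero at the start; "wrist_torque": the same for the moment, N m; "opening": finger opening in m.
Only numpy, scipy, OpenCV 4.12 (cv2) and the standard library are available. Lean on these libraries where they do the work, as an engineer would, in place of code of your own. Each camera call takes 0.05 s, during which the arm holds its last target. There are 200 camera calls.

## Working session

There is one attempt and no reset: what is moved stays moved. The work goes in short steps, Python scripts to look and compute and a shell command to move; the robot and the scene stay as the last step left them, time stands still between calls to the robot, and variables do not carry over. Pictures are saved under pics/ and viewed, on a budget of 10 in all, crops included, one or two more only if the job needs it, and the job is handed in when it is done.

```bash
mkdir -p pics; ls; cat > h.py <<'E'
import numpy as np, cv2
from scipy.spatial.transform import Rotation as R
from plant import telemetry, optics, workorder
def cam(n):
    c=optics.read_camera(n); c['K']=np.array([[c['fx'],0,c['cx']],[0,c['fy'],c['cy']],[0,0,1.]]); c['D']=np.array(c['D'],float)
    c['R']=cv2.Rodrigues(np.array(c['rvec'],float))[0]; c['t']=np.array(c['tvec'],float).ravel(); return c
def ray(c,uv):
    p=cv2.undistortPoints(np.array(uv,float).reshape(-1,1,2),c['K'],c['D']).reshape(-1,2)
    d=np.c_[p,np.ones(len(p))]@c['R']; return -c['R'].T@c['t'],d
def onz(c,uv,z):
    o,d=ray(c,uv); return o+d*((z-o[2])/d[:,2])[:,None]
def proj(c,P):
    return cv2.projectPoints(np.array(P,float).reshape(-1,1,3),np.array(c['rvec'],float),c['t'],c['K'],c['D'])[0].reshape(-1,2)
def tri(c1,u1,c2,u2):
    A=[];b=[]
    for c,u in((c1,u1),(c2,u2)):
        o,d=ray(c,[u]); d=d[0]/np.linalg.norm(d[0]); M=np.eye(3)-np.outer(d,d); A.append(M); b.append(M@o)
    x=np.linalg.solve(sum(A),sum(b)); return x
E
python3 - <<'E'
from h import *
s=telemetry.read_state(); print(s)
f=[]
for n in('scene','side','wrist'):
    c=cam(n); print(n,-c['R'].T@c['t'],c['R'][2]); cv2.imwrite(f'pics/{n}0.png',c['frame']); 
E
```

```text
pics
{'t': 0.0, 'q': array([-1.34537880e+00,  1.31133394e-01,  1.48930046e+00,  8.37616622e-06,
        1.52299276e+00, -8.54103357e-02]), 'dq': array([-0.00048873,  0.00069913, -0.0009363 ,  0.0012298 ,  0.00028579,
        0.00086557]), 'joint_torque': array([-1.57786915e-03, -5.59838784e+01, -4.91765606e+01,  7.61963823e-02,
        3.51339590e-02, -1.29298564e-04]), 'tool_pos': array([ 0.18340402, -0.57070883,  0.23459238]), 'orientation': array([ 0.97844663,  1.34177709, -0.97644034]), 'force': array([ 0.40320295,  0.19920434, -0.46206791]), 'wrist_torque': array([0.01642435, 0.02916455, 0.02257974]), 'opening': 0.09342932193419928}
scene [1.15025179 0.88859768 0.76062034] [-0.43127491 -0.70615427 -0.56155863]
side [0.59601836 0.83780479 0.72575198] [ 0.03349469 -0.77606396 -0.62976411]
wrist [ 0.25882921 -0.54654267  0.38339385] [-0.2739114  -0.08620995 -0.95788329]
```

View pics/scene0.png

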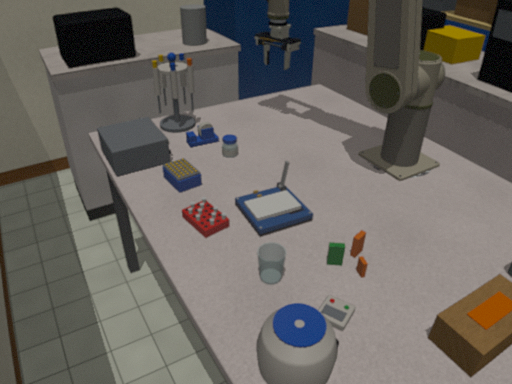

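View pics/side0.png

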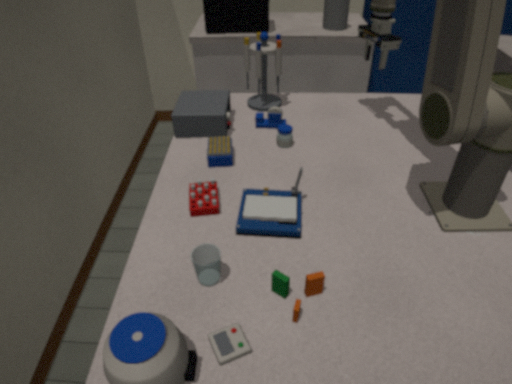

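The scene view shows the caster at about (273,208) with its latch up at (283,175). The large orange spacer is at (358,243), and the small orange and green decoys are beside it. In the side view the caster is at (270,212) and the spacer at (314,284). Next I'll enlarge these and measure.

```bash
python3 - <<'E'
from h import *
A=cam('scene');B=cam('side')
def crop(c,x,y,w=100,h=75): return cv2.resize(c['frame'][y:y+h,x:x+w],(400,300),interpolation=cv2.INTER_CUBIC)
im=np.vstack([np.hstack([crop(A,225,157),crop(B,225,165)]),np.hstack([crop(A,310,215),crop(B,255,250)])])
cv2.imwrite('pics/crops.png',im)
for n,c in(('A',A),('B',B)):
    hsv=cv2.cvtColor(c['frame'],cv2.COLOR_BGR2HSV)
    for nm,lo,hi in(('or',(3,150,100),(16,255,255)),('blue',(100,120,40),(125,255,255)),('white',(0,0,190),(180,60,255))):
        m=cv2.inRange(hsv,lo,hi)
        cs,_=cv2.findContours(m,cv2.RETR_EXTERNAL,cv2.CHAIN_APPROX_NONE)
        for k in cs:
            x,y,w,h=cv2.boundingRect(k)
            if cv2.contourArea(k)>25 and 150<y<290 and 220<x<380:
                r=cv2.minAreaRect(k); print(n,nm,(x,y,w,h),cv2.contourArea(k),cv2.boxPoints(r).round(1).tolist(), cv2.approxPolyDP(cv2.convexHull(k),2.5,True).reshape(-1,2).tolist())
E
```

```text
A or (359, 257, 8, 20) 37.5 [[358.8999938964844, 257.20001220703125], [364.8999938964844, 256.20001220703125], [368.0, 275.0], [362.0, 276.0]] [[360, 257], [366, 263], [362, 276]]
A or (353, 231, 12, 21) 58.5 [[348.79998779296875, 247.39999389648438], [358.0, 229.0], [365.20001220703125, 232.60000610351562], [356.0, 251.0]] [[362, 231], [364, 235], [356, 251], [354, 237]]
A blue (237, 194, 73, 36) 424.5 [[232.39999389648438, 222.89999389648438], [238.6999969482422, 191.3000030517578], [310.70001220703125, 205.6999969482422], [304.29998779296875, 237.3000030517578]] [[309, 214], [263, 229], [256, 225], [237, 200], [252, 194], [302, 204]]
A blue (261, 188, 19, 7) 36.0 [[260.8999938964844, 191.6999969482422], [278.20001220703125, 187.0], [279.0, 190.0], [261.70001220703125, 194.6999969482422]] [[279, 190], [261, 192]]
B or (307, 272, 17, 9) 78.0 [[306.1000061035156, 275.20001220703125], [322.1000061035156, 271.20001220703125], [323.5, 276.8999938964844], [307.5, 280.8999938964844]] [[323, 275], [307, 279], [311, 274], [321, 272]]
B blue (269, 191, 23, 5) 55.0 [[268.79998779296875, 194.10000610351562], [269.0, 190.6999969482422], [291.1000061035156, 192.10000610351562], [290.8999938964844, 195.39999389648438]] [[269, 191], [291, 194], [269, 194]]
B blue (237, 190, 64, 46) 787.0 [[236.8000030517578, 231.89999389648438], [239.5, 189.10000610351562], [301.79998779296875, 193.10000610351562], [299.1000061035156, 235.8000030517578]] [[244, 192], [299, 194], [299, 235], [237, 231]]
```

View pics/crops.png

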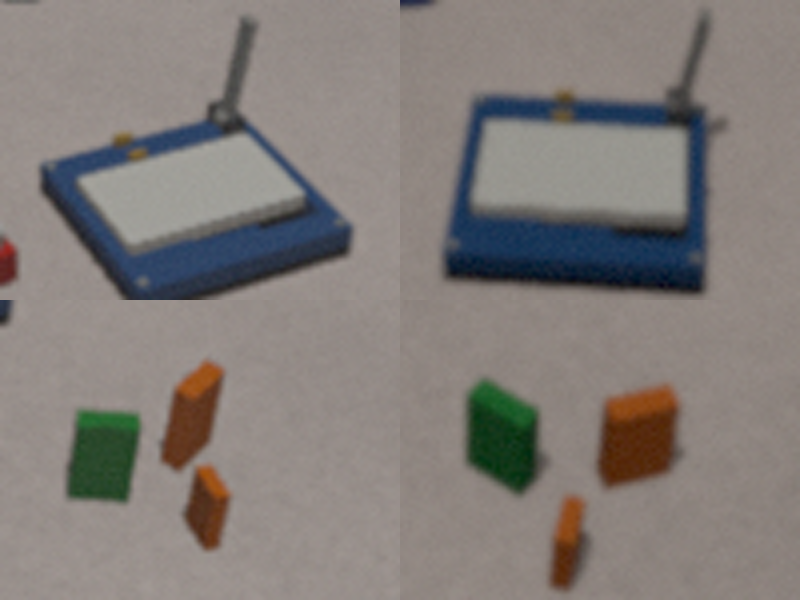

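The caster crops show the latch upright at the -x end. The brass cheeks are on the -y rail, and the wide dark gap c is at the -x end of the +y edge. I'll triangulate these.

```bash
cat > m.py <<'E'
from h import *
A=cam('scene');B=cam('side')
def a(u,v,x=225,y=157): return ((u+.5)/4-.5+x,(v+.5)/4-.5+y)
def b(u,v,x=225,y=165): return ((u-400+.5)/4-.5+x,(v+.5)/4-.5+y)
P={'sBL':((52,167),(480,100)),'sFR':((340,222),(697,257)),'sFL':((143,282),(452,243)),
'pBL':((78,182),(485,118)),'pBR':((245,133),(690,127)),'pFR':((305,190),(690,217)),'pFL':((128,243),(470,208)),
'ch1':((123,139),(564,96)),'ch2':((138,154),(564,113)),'tip':((248,20),(705,12)),'hinge':((228,112),(681,100))}
for k,(u,v) in P.items():
    x=tri(A,a(*u),B,b(*v)); print(k,x.round(4),np.abs(proj(A,[x])-a(*u)).max().round(1),np.abs(proj(B,[x])-b(*v)).max().round(1), 'z26/32:',onz(A,[a(*u)],.026 if k[0]=='s' else .032)[0][:2].round(4),onz(B,[b(*v)],.026 if k[0]=='s' else .032)[0][:2].round(4))
# spacer top corners
sa=lambda u,v:a(u,v-300,310,215); sb=lambda u,v:b(u,v-300,255,250)
SA=[(178,398),(208,362),(223,370),(194,405)]; 
SB=[(607,400),(672,386),(677,402),(607,420)]
print('spA',onz(A,[sa(*q) for q in SA],.065).round(4)[:,:2].tolist())
print('spB',onz(B,[sb(*q) for q in SB],.065).round(4)[:,:2].tolist())
SBb=[(605,486),(673,466)];print('botB',onz(B,[sb(*q) for q in SBb],0).round(4)[:,:2].tolist())
E
python3 m.py
```

```text
sBL [ 0.6552 -0.0418  0.0274] 0.2 0.2 z26/32: [ 0.6545 -0.0427] [ 0.6554 -0.0444]
sFR [0.5052 0.1223 0.0257] 0.2 0.2 z26/32: [0.5058 0.1233] [0.5052 0.1219]
sFL [0.6674 0.1121 0.0277] 0.2 0.2 z26/32: [0.6666 0.1112] [0.6677 0.1094]
pBL [ 0.6502 -0.0115  0.0324] 0.7 0.8 z26/32: [ 0.6511 -0.0083] [ 0.6503 -0.0157]
pBR [ 0.5014 -0.0083  0.0281] 0.4 0.5 z26/32: [ 0.5059 -0.0012] [ 0.5018 -0.0058]
pFR [0.5074 0.0827 0.028 ] 0.6 0.7 z26/32: [0.5098 0.0844] [0.5081 0.0896]
pFL [0.657  0.0763 0.0305] 0.8 0.9 z26/32: [0.6569 0.0745] [0.6567 0.0813]
ch1 [ 0.5927 -0.0414  0.0321] 0.1 0.1 z26/32: [ 0.5928 -0.0412] [ 0.5927 -0.0417]
ch2 [ 0.5928 -0.0194  0.0323] 0.4 0.4 z26/32: [ 0.5933 -0.0178] [ 0.5928 -0.0216]
tip [ 0.4953 -0.0212  0.1214] 0.3 0.3 z26/32: [ 0.4046 -0.1467] [ 0.4803 -0.15  ]
hinge [ 0.5077 -0.024   0.0407] 0.4 0.5 z26/32: [ 0.5008 -0.0329] [ 0.5064 -0.0371]
spA [[0.51, 0.3146], [0.4681, 0.2969], [0.4652, 0.3082], [0.5057, 0.3251]]
spB [[0.5033, 0.3058], [0.4663, 0.2959], [0.4648, 0.3071], [0.5044, 0.3196]]
botB [[0.5003, 0.3162], [0.4596, 0.3021]]
```

```bash
cat >> h.py <<'E'
def goal(p,zdir=None,note=''):
    """shift in tool axes to bring TCP to p; turn to make x down and z along zdir(xy angle rad)"""
    s=telemetry.read_state(); T=R.from_rotvec(s['orientation']); M=T.as_matrix(); p=np.array(p,float)
    print(note,'t',round(s['t'],2),'tcp',s['tool_pos'].round(4),'zang',np.degrees(np.arctan2(M[1,2],M[0,2])).round(2),'x',M[:,0].round(3),'F',s['force'].round(2),'op',round(s['opening'],4),'q',s['q'].round(2))
    print(' world d',(p-s['tool_pos']).round(4),' tool d',(M.T@(p-s['tool_pos'])).round(4))
    if zdir is not None:
        z=np.array([np.cos(zdir),np.sin(zdir),0]); x=np.array([0,0,-1.]); G=np.c_[x,np.cross(z,x),z]
        print(' turn(tool) ',R.from_matrix(M.T@G).as_rotvec().round(4), 'tool d in goal frame',(G.T@(p-s['tool_pos'])).round(4))
E
python3 - <<'E'
from h import *
goal([0.45,-0.024,0.11],np.radians(86.5))
goal([0.45,-0.024,0.11],np.radians(-93.5))
goal([0.45,-0.024,0.11],np.radians(-3.5))
E
```

```text
t 0.35 tcp [ 0.1835 -0.5711  0.2354] zang -72.19 x [-0.  0. -1.] F [-0.57  1.18 -0.32] op 0.0929 q [-1.35  0.13  1.49  0.    1.52 -0.09]
 world d [ 0.2665  0.5471 -0.1254]  tool d [ 0.1256  0.421  -0.4394]
 turn(tool)  [-2.7697e+00 -0.0000e+00 -5.0000e-04] tool d in goal frame [ 0.1254 -0.2326  0.5624]
 t 0.35 tcp [ 0.1835 -0.5711  0.2354] zang -72.19 x [-0.  0. -1.] F [-0.57  1.18 -0.32] op 0.0929 q [-1.35  0.13  1.49  0.    1.52 -0.09]
 world d [ 0.2665  0.5471 -0.1254]  tool d [ 0.1256  0.421  -0.4394]
 turn(tool)  [ 0.3719 -0.0004  0.    ] tool d in goal frame [ 0.1254  0.2326 -0.5624]
 t 0.35 tcp [ 0.1835 -0.5711  0.2354] zang -72.19 x [-0.  0. -1.] F [-0.57  1.18 -0.32] op 0.0929 q [-1.35  0.13  1.49  0.    1.52 -0.09]
 world d [ 0.2665  0.5471 -0.1254]  tool d [ 0.1256  0.421  -0.4394]
 turn(tool)  [-1.1989e+00 -3.0000e-04 -3.0000e-04] tool d in goal frame [0.1254 0.5624 0.2326]
```

```bash
python3 -m inch '[[[0,0,0,0.124,0,0,0],[0,0,0,0.124,0,0,0],[0,0,0,0.124,0,0,0],[0,0.0187,-0.0453,0,0,0,0],[0,0.0187,-0.0453,0,0,0,0],[0,0.0187,-0.0453,0,0,0,0],[0,0.0187,-0.0453,0,0,0,0],[0,0.0187,-0.0453,0,0,0,0],[0,0.0187,-0.0453,0,0,0,0],[0,0.0187,-0.0453,0,0,0,0],[0,0.0187,-0.0453,0,0,0,0],[0,0.0187,-0.0453,0,0,0,0],[0,0.0187,-0.0453,0,0,0,0],[0,0.0187,-0.0453,0,0,0,0],[0,0,0,0,0,0,0]]]' 5
python3 - <<'E'
from h import *
goal([0.45,-0.024,0.11],np.radians(-93.5))
c=cam('wrist'); cv2.imwrite('pics/w1.png',c['frame'])
# expected pixels for checks
print(proj(c,[[.509,-.026,.033],[.495,-.021,.121],[.5928,-.0304,.035]]).round(0))
E
```

```text
t: 1.85
tool_pos: [0.4314, -0.0775, 0.2349]
orientation: [1.273, 1.167, -1.264]
force: [0.2, 0.1, 0.7]
opening: 0.0005
 t 1.85 tcp [ 0.4314 -0.0775  0.2349] zang -94.68 x [ 0.005  0.002 -1.   ] F [0.24 0.1  0.65] op 0.0005 q [-0.3  -0.33  1.92  0.    1.55  1.35]
 world d [ 0.0186  0.0535 -0.1249]  tool d [ 0.1251  0.0135 -0.0546]
 turn(tool)  [-0.0206 -0.0023 -0.0051] tool d in goal frame [ 0.1249  0.0153 -0.0546]
[[211. 116.]
 [192. 133.]
 [205.  42.]]
```

View pics/w1.png

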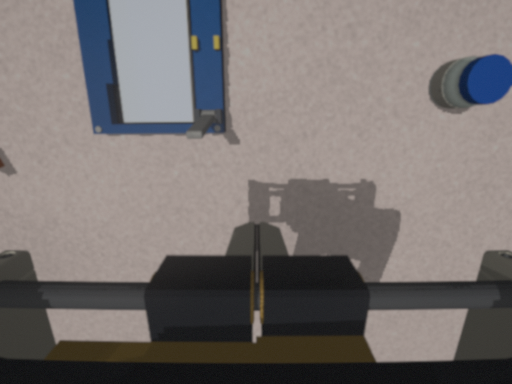

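The wrist view matches the predictions: hinge at about (208,117), tip (195,133), cheeks (205,42). Next I descend on the -x side of the latch and push it over.

```bash
python3 -m inch '[[[0,0.007,-0.028,-0.02,-0.002,-0.005,0],[0,0.006,-0.027,0,0,0,0],[0.042,0,0,0,0,0,0],[0.042,0,0,0,0,0,0],[0.039,0,0,0,0,0,0],[0,0,0,0,0,0,0],[0,0.02,0,0,0,0,0],[0,0.02,0,0,0,0,0],[0,0.01,0,0,0,0,0],[0,0.01,0,0,0,0,0],[0,0.008,0,0,0,0,0],[0,0,0,0,0,0,0]]]'
python3 - <<'E'
from h import *
goal([0.53,-0.029,0.108],np.radians(-93.5))
E
```

```text
t: 3.1
tool_pos: [0.5201, -0.0422, 0.1194]
orientation: [1.261, 1.162, -1.261]
force: [-0.2, -0.6, 0.4]
opening: 0.0007
 t 3.1 tcp [ 0.5201 -0.0422  0.1194] zang -94.22 x [ 0.007 -0.008 -1.   ] F [-0.24 -0.62  0.41] op 0.0007 q [-0.17 -0.    1.84 -0.01  1.29  1.47]
 world d [ 0.0099  0.0132 -0.0114]  tool d [ 0.0114  0.0088 -0.0139]
 turn(tool)  [-0.0126  0.0072 -0.0076] tool d in goal frame [ 0.0114  0.009  -0.0137]
```

```bash
python3 - <<'E'
from h import *
A=cam('wrist');B=cam('side')
im=np.hstack([cv2.resize(A['frame'],(400,300)),cv2.resize(B['frame'][150:240,220:340],(400,300),interpolation=cv2.INTER_CUBIC)])
cv2.imwrite('pics/l1.png',im)
E
```

```text
(no output)
```

View pics/l1.png

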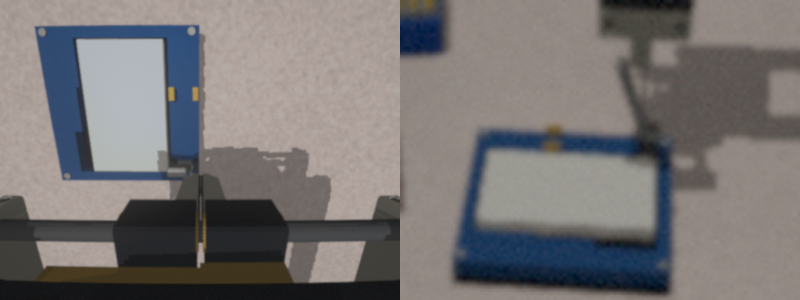

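The crop shows the latch tipped past vertical toward +x, with the fingers behind it but about 13 mm off in y. I'll centre and continue down the arc.

```bash
python3 -m inch '[[[0.003,0.004,-0.007,-0.012,0.007,-0.007,0],[0.004,0.005,-0.007,0,0,0,0],[0.005,0.007,0,0,0,0,0],[0.005,0.007,0,0,0,0,0],[0.007,0.006,0,0,0,0,0],[0.007,0.006,0,0,0,0,0],[0.010,0.006,0,0,0,0,0],[0.008,0.003,0,0,0,0,0],[0,0,0,0,0,0,0]]]'
python3 - <<'E'
from h import *
goal([0.5665,-0.029,0.053],np.radians(-93.5))
E
```

```text
t: 4.1
tool_pos: [0.5667, -0.0291, 0.0647]
orientation: [1.252, 1.183, -1.255]
force: [-0.3, -0.1, 0.5]
opening: 0.0003
 t 4.1 tcp [ 0.5667 -0.0291  0.0647] zang -93.42 x [-0.002  0.001 -1.   ] F [-0.33 -0.15  0.48] op 0.0003 q [-0.14  0.19  1.74  0.    1.21  1.49]
 world d [-0.0002  0.0001 -0.0117]  tool d [ 0.0117 -0.0002 -0.0001]
 turn(tool)  [ 0.0015 -0.0006  0.0025] tool d in goal frame [ 0.0117 -0.0002 -0.0001]
```

```bash
python3 -m inch '[[[0.005,0,0,0,0,0,0],[0.004,0,0,0,0,0,0],[0.003,0,0,0,0,0,0],[0.002,0,0,0,0,0,0],[0.002,0,0,0,0,0,0]]]'
python3 -m inch '[[[0.002,0,0,0,0,0,0],[0.002,0,0,0,0,0,0]]]'
```

```text
t: 4.6
tool_pos: [0.5673, -0.0292, 0.0538]
orientation: [1.252, 1.182, -1.254]
force: [-10.0, 2.3, 17.8]
opening: 0.0003
t: 4.8
tool_pos: [0.5673, -0.0292, 0.0539]
orientation: [1.252, 1.182, -1.254]
force: [-8.2, 1.7, 16.0]
opening: 0.0005
```

```bash
python3 -m inch '[[[-0.03,0,0,0,0,0,0],[-0.05,0,0,0,0,0,0],[-0.05,0,0,0,0,0,0],[-0.02,-0.0142,-0.0475,0,0,0,0],[0,-0.0142,-0.0475,0,0,0,0],[0,-0.0142,-0.0475,0,0,0,0],[0,-0.0142,-0.0475,0,0,0,0],[0,-0.0142,-0.0475,0,0,0,0],[0,-0.0142,-0.0475,0,0,0,0],[0,-0.0142,-0.0475,0,0,0,0.5],[0,0,0,-0.127,0,0,0.5],[0,0,0,-0.127,0,0,0.5],[0,0,0,-0.127,0,0,0.5],[0,0,0,0,0,0,0.5]]]'
python3 - <<'E'
from h import *
goal([0.487,0.308,0.2],np.radians(-71.5))
A=cam('wrist');B=cam('side')
im=np.hstack([cv2.resize(A['frame'],(480,360)),cv2.resize(B['frame'][160:240,225:310],(320,360),interpolation=cv2.INTER_CUBIC)])
cv2.imwrite('pics/s1.png',im); cv2.imwrite('pics/w_s1.png',A['frame'])
c=A;hsv=cv2.cvtColor(c['frame'],cv2.COLOR_BGR2HSV)
m=cv2.inRange(hsv,(3,120,60),(18,255,255))
for k in cv2.findContours(m,cv2.RETR_EXTERNAL,cv2.CHAIN_APPROX_NONE)[0]:
    if cv2.contourArea(k)>100:
        print(cv2.contourArea(k),cv2.approxPolyDP(cv2.convexHull(k),4,True).reshape(-1,2).tolist())
E
```

```text
t: 6.2
tool_pos: [0.4856, 0.3146, 0.2131]
orientation: [0.968, 1.345, -0.955]
force: [-0.1, -0.5, 0.5]
opening: 0.0359
 t 6.2 tcp [0.4856 0.3146 0.2131] zang -71.03 x [ 0.007  0.005 -1.   ] F [-0.1  -0.51  0.54] op 0.0359 q [0.49 0.08 1.59 0.   1.47 1.73]
 world d [ 0.0014 -0.0066 -0.0131]  tool d [ 0.013  -0.0009  0.0067]
 turn(tool)  [ 0.0082 -0.0024 -0.0086] tool d in goal frame [ 0.0131 -0.0008  0.0067]
474.0 [[266, 163], [269, 199], [259, 203], [257, 171], [259, 163]]
248.5 [[215, 121], [235, 133], [230, 141], [211, 129]]
```

View pics/s1.png

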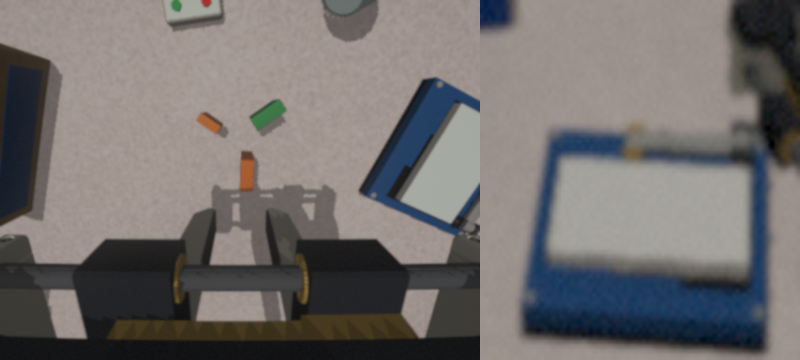

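The latch lies level between the brass cheeks (side crop). In the wrist view the spacer is ahead of the jaws, around (263,183) in full-size pixels, with the decoys well clear. I'll measure its top face.

```bash
python3 - <<'E'
from h import *
c=cam('wrist');hsv=cv2.cvtColor(c['frame'],cv2.COLOR_BGR2HSV)
print('V column',hsv[158:206:3,262].tolist())
m=cv2.inRange(hsv,(3,120,60),(18,255,255)); 
for vmin in(110,140):
    m=cv2.inRange(hsv,(3,110,vmin),(18,255,255))
    k=max(cv2.findContours(m,cv2.RETR_EXTERNAL,cv2.CHAIN_APPROX_NONE)[0],key=cv2.contourArea)
    q=cv2.boxPoints(cv2.minAreaRect(k)); P=onz(c,q,.065)[:,:2]
    print(vmin,q.round(1).tolist(),P.round(4).tolist(),'ctr',P.mean(0).round(4))
    for i in range(2):
        e=P[i+1]-P[i]; print(np.linalg.norm(e).round(4),np.degrees(np.arctan2(e[1],e[0])).round(1))
    e=P[np.argmax([np.linalg.norm(P[(i+1)%4]-P[i]) for i in range(2)])+1]
print(proj(c,[[.487,.308,.065]]))
E
```

```text
V column [[9, 30, 162], [10, 67, 121], [9, 134, 93], [10, 137, 93], [10, 164, 126], [11, 178, 166], [11, 179, 165], [11, 180, 166], [11, 180, 166], [11, 184, 165], [11, 181, 165], [11, 182, 165], [11, 181, 166], [11, 184, 165], [11, 177, 140], [10, 126, 109]]
110 [[255.1999969482422, 202.60000610351562], [256.79998779296875, 169.39999389648438], [270.29998779296875, 170.10000610351562], [268.79998779296875, 203.1999969482422]] [[0.464, 0.3092], [0.5017, 0.3199], [0.5058, 0.3053], [0.4683, 0.2941]] ctr [0.4849 0.3071]
0.0392 15.9
0.0152 -74.2
140 [[256.0, 171.0], [269.0, 171.0], [269.0, 201.0], [256.0, 201.0]] [[0.4997, 0.3202], [0.5043, 0.3064], [0.4709, 0.2947], [0.4661, 0.3089]] ctr [0.4853 0.3076]
0.0146 -71.4
0.0354 -160.7
[[262.63424539 184.7174557 ]]
```

```bash
python3 -m inch '[[[0.02,0,0.007,0.013,-0.002,-0.009,0.5],[0.045,0,0,0,0,0,0.5],[0.045,0,0,0,0,0,0.5],[0,0,0,0,0,0,0.5]]]'
python3 - <<'E'
from h import *
goal([0.486,0.3075,0.055],np.radians(-72.5))
E
```

```text
t: 6.75
tool_pos: [0.4898, 0.3051, 0.0984]
orientation: [0.988, 1.335, -0.986]
force: [-1.5, -0.2, -0.5]
opening: 0.0464
 t 6.75 tcp [0.4898 0.3051 0.0984] zang -72.92 x [ 0.001  0.    -1.   ] F [-1.51 -0.18 -0.53] op 0.0464 q [ 0.47  0.17  1.7  -0.    1.27  1.74]
 world d [-0.0038  0.0024 -0.0434]  tool d [ 0.0434 -0.003  -0.0034]
 turn(tool)  [-0.0073  0.     -0.0014] tool d in goal frame [ 0.0434 -0.0029 -0.0034]
```

```bash
python3 -m inch '[[[0.008,-0.003,-0.0034,-0.007,0,0,0.5],[0.02,0,0,0,0,0,0.5],[0.014,0,0,0,0,0,0.5],[0.001,0,0,0,0,0,0.5],[0,0,0,0,0,0,0],[0,0,0,0,0,0,0],[0,0,0,0,0,0,0],[0,0,0,0,0,0,0],[0,0,0,0,0,0,0]]]' 20
python3 - <<'E'
from h import *
goal([0.486,0.3075,0.055],np.radians(-72.5))
E
```

```text
t: 7.65
tool_pos: [0.4906, 0.3092, 0.0622]
orientation: [0.992, 1.331, -0.976]
force: [0.7, -0.6, 0.8]
opening: 0.016
 t 7.65 tcp [0.4906 0.3092 0.0622] zang -72.77 x [ 0.01   0.005 -1.   ] F [ 0.73 -0.64  0.77] op 0.016 q [ 0.47  0.22  1.72 -0.    1.19  1.74]
 world d [-0.0046 -0.0017 -0.0072]  tool d [ 0.0071 -0.005   0.0002]
 turn(tool)  [-0.0047 -0.0016 -0.0109] tool d in goal frame [ 0.0072 -0.0049  0.0002]
```

```bash
python3 -m inch '[[[0,0,0,0,0,0,0.4],[0,0,0,0,0,0,0.4],[0.006,-0.005,0,-0.005,-0.002,-0.011,0.4],[0.001,0,0,0,0,0,0.4],[0,0,0,0,0,0,0.4]]]' 20
python3 - <<'E'
from h import *
goal([0.486,0.3075,0.055],np.radians(-72.5))
E
```

```text
t: 8.15
tool_pos: [0.4856, 0.3077, 0.0549]
orientation: [0.98, 1.339, -0.981]
force: [0.0, -0.1, 1.9]
opening: 0.0371
 t 8.15 tcp [0.4856 0.3077 0.0549] zang -72.46 x [-0.    -0.001 -1.   ] F [ 0.02 -0.11  1.9 ] op 0.0371 q [ 0.48  0.22  1.73 -0.    1.19  1.74]
 world d [ 0.0004 -0.0002  0.0001]  tool d [-0.0001  0.0003  0.0003]
 turn(tool)  [0.0007 0.0005 0.0006] tool d in goal frame [-0.0001  0.0003  0.0003]
```

```bash
python3 -m inch '[[[0,0,0,0,0,0,0],[0,0,0,0,0,0,0],[0,0,0,0,0,0,0],[0,0,0,0,0,0,0],[-0.02,0,0,0,0,0,0],[-0.04,0,0,0,0,0,0],[-0.04,0,0,0,0,0,0],[0,-0.02,0.0395,0,0,0,0],[0,-0.02,0.0395,0,0,0,0],[0,-0.02,0.0395,0,0,0,0],[0,-0.02,0.0395,0,0,0,0],[0,-0.02,0.0395,0,0,0,0],[0,0,0,0.122,0,0,0],[0,0,0,0.122,0,0,0],[0,0,0,0.122,0,0,0],[0,0,0,0,0,0,0],[0,0,0,0,0,0,0]]]' 25
python3 - <<'E'
from h import *
goal([0.45,0.09,0.155],np.radians(-93.5))
c=cam('wrist'); cv2.imwrite('pics/g1.png',cv2.resize(c['frame'],(800,600),interpolation=cv2.INTER_CUBIC))
print((proj(c,[[.5324,.0925,.026],[.505,.1223,.026],[.5074,.0827,.032]])*800/512).round())
E
```

```text
t: 9.85
tool_pos: [0.4488, 0.08, 0.1605]
orientation: [1.259, 1.171, -1.256]
force: [0.5, 0.3, -0.8]
opening: 0.0161
 t 9.85 tcp [0.4488 0.08   0.1605] zang -93.86 x [ 0.005 -0.003 -1.   ] F [ 0.53  0.31 -0.78] op 0.0161 q [ 0.07 -0.23  1.97 -0.    1.39  1.7 ]
 world d [ 0.0012  0.01   -0.0055]  tool d [ 0.0055  0.0004 -0.0101]
 turn(tool)  [-0.0063  0.0022 -0.0049] tool d in goal frame [ 0.0055  0.0005 -0.0101]
[[372. 168.]
 [331. 214.]
 [390. 207.]]
```

View pics/g1.png

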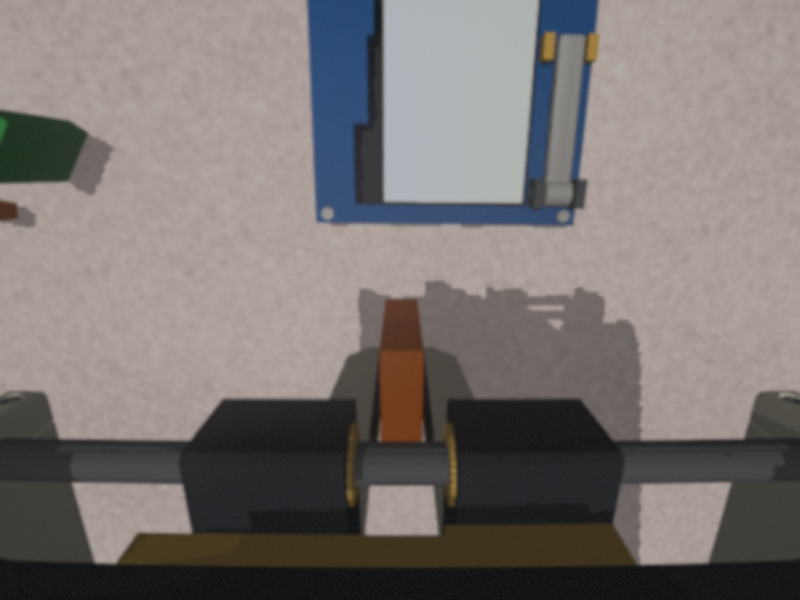

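The wrist view shows the latch in its catch and gap c clearly: fence edge at column 356, plate edge at 383, rows 125–203. The spacer is held upright, with the lower edge of its +x end at row 300, columns 387–418. I'll work out the offset within this one camera.

```bash
python3 - <<'E'
from h import *
c=cam('wrist');s=telemetry.read_state()
g=cv2.cvtColor(c['frame'],cv2.COLOR_BGR2HSV)[:,:,2].astype(int)
for r in(85,95,105,115,125): print(r,g[r,222:254].tolist())
for cc in(234,238): print('col',cc,g[70:90,cc].tolist(),g[122:140,cc].tolist())
f=512/800; sc=lambda *p:[(np.array(q)+.5)*f-.5 for q in p]
print('fence edge',onz(c,sc((356,130),(356.5,200)),.026)[:,:2].round(4).tolist())
pe=onz(c,sc((383.5,30),(383.5,200),(525,204),(539,30)),.032)[:,:2];print('plate edge',pe.round(4).tolist())
e=pe[0]-pe[1]; print('yaw plate',np.degrees(np.arctan2(e[1],e[0])).round(2)); e=pe[3]-pe[2];print(np.degrees(np.arctan2(e[1],e[0])).round(2), 'plate width',np.linalg.norm(pe[1]-pe[2]))
print('gap ends',onz(c,sc((370,125),(370,203)),.026)[:,:2].round(4).tolist())
zb=s['tool_pos'][2]-.055
b=onz(c,sc((387,300),(418.5,300)),zb)[:,:2];print('spacer bottom +x edge',b.round(4).tolist(),np.linalg.norm(b[1]-b[0]))
t=onz(c,sc((380,350),(423.5,350)),zb+.065)[:,:2];print('spacer top +x edge',t.round(4).tolist(),np.linalg.norm(t[1]-t[0]))
print(s['tool_pos'],R.from_rotvec(s['orientation']).as_matrix().round(3))
E
```

```text
85 [119, 121, 119, 110, 88, 65, 51, 46, 46, 49, 54, 59, 59, 57, 61, 60, 59, 59, 59, 58, 60, 63, 83, 124, 164, 182, 187, 186, 187, 186, 188, 186]
95 [121, 120, 119, 111, 91, 68, 52, 48, 48, 56, 58, 60, 59, 60, 60, 61, 60, 61, 62, 61, 60, 61, 79, 119, 161, 181, 187, 187, 187, 187, 187, 187]
105 [118, 117, 117, 110, 94, 73, 53, 49, 48, 52, 56, 58, 58, 59, 60, 60, 60, 61, 60, 60, 61, 63, 78, 118, 159, 181, 186, 187, 187, 187, 187, 188]
115 [118, 118, 117, 112, 98, 76, 57, 50, 48, 49, 53, 55, 59, 60, 60, 59, 58, 61, 60, 59, 60, 63, 78, 119, 160, 181, 187, 187, 188, 186, 188, 187]
125 [117, 117, 117, 116, 105, 84, 60, 51, 50, 51, 56, 59, 59, 59, 60, 59, 58, 59, 60, 58, 59, 62, 76, 118, 160, 180, 186, 187, 187, 187, 187, 186]
col 234 [110, 109, 110, 111, 111, 111, 110, 106, 96, 77, 58, 49, 49, 53, 59, 59, 59, 60, 59, 60] [60, 60, 60, 59, 60, 60, 61, 67, 84, 103, 114, 116, 117, 116, 116, 117, 117, 117]
col 238 [44, 43, 44, 44, 46, 45, 46, 48, 50, 49, 48, 48, 48, 55, 58, 59, 59, 60, 59, 61] [59, 62, 59, 58, 58, 59, 61, 67, 83, 103, 115, 118, 118, 117, 117, 117, 118, 117]
fence edge [[0.5561, 0.1008], [0.5132, 0.1046]]
plate edge [[0.609, 0.0791], [0.5123, 0.0867], [0.5037, -0.004], [0.6034, -0.0115]]
yaw plate -4.5
-4.26 plate width 0.0911892637988132
gap ends [[0.5584, 0.0918], [0.5107, 0.096]]
spacer bottom +x edge [[0.4671, 0.0858], [0.466, 0.07]] 0.015865375431635985
spacer top +x edge [[0.4679, 0.0863], [0.4668, 0.0709]] 0.015478391900550477
[0.44882901 0.08016624 0.16046719] [[ 0.005  0.998 -0.068]
 [-0.002 -0.068 -0.998]
 [-1.     0.005  0.002]]
```

```bash
python3 -m inch '[[[0,0.03,-0.007,0.009,0.002,-0.005,0],[0,0.03,-0.007,0,0,0,0],[0,0.027,-0.007,0,0,0,0],[0.025,0,0,0,0,0,0],[0.02,0,0,0,0,0,0],[0,0,0,0,0,0,0]]]'
python3 - <<'E'
from h import *
goal([0.5375,0.0951,0.110],np.radians(-94.4))
E
```

```text
t: 10.55
tool_pos: [0.5407, 0.0974, 0.1139]
orientation: [1.254, 1.18, -1.253]
force: [-0.5, -0.0, -0.2]
opening: 0.0157
 t 10.55 tcp [0.5407 0.0974 0.1139] zang -93.47 x [ 0.001  0.    -1.   ] F [-0.48 -0.04 -0.21] op 0.0157 q [0.08 0.09 1.76 0.   1.29 1.72]
 world d [-0.0032 -0.0023 -0.0039]  tool d [ 0.0039 -0.003   0.0024]
 turn(tool)  [ 0.0163 -0.0002 -0.0005] tool d in goal frame [ 0.0039 -0.003   0.0025]
```

```bash
python3 -m inch '[[[0.004,-0.003,0.0025,0.016,0,0,0],[0.004,0,0,0,0,0,0],[0,0,0,0,0,0,0],[0,0,0,0,0,0,0]]]'
python3 - <<'E'
from h import *
goal([0.5375,0.0951,0.105],np.radians(-94.4))
c=cam('wrist'); cv2.imwrite('pics/g2.png',cv2.resize(c['frame'],(800,600),interpolation=cv2.INTER_CUBIC))
B=cam('side'); cv2.imwrite('pics/g2s.png',B['frame'])
E
```

```text
t: 10.95
tool_pos: [0.5377, 0.0953, 0.1077]
orientation: [1.265, 1.172, -1.262]
force: [0.2, -0.4, -0.2]
opening: 0.016
 t 10.95 tcp [0.5377 0.0953 0.1077] zang -94.28 x [ 0.002  0.    -1.   ] F [ 0.23 -0.39 -0.23] op 0.016 q [0.08 0.08 1.78 0.   1.28 1.73]
 world d [-0.0002 -0.0002 -0.0027]  tool d [ 0.0027 -0.0002  0.0002]
 turn(tool)  [ 0.0021 -0.0005 -0.0022] tool d in goal frame [ 0.0027 -0.0002  0.0002]
```

View pics/g2.png

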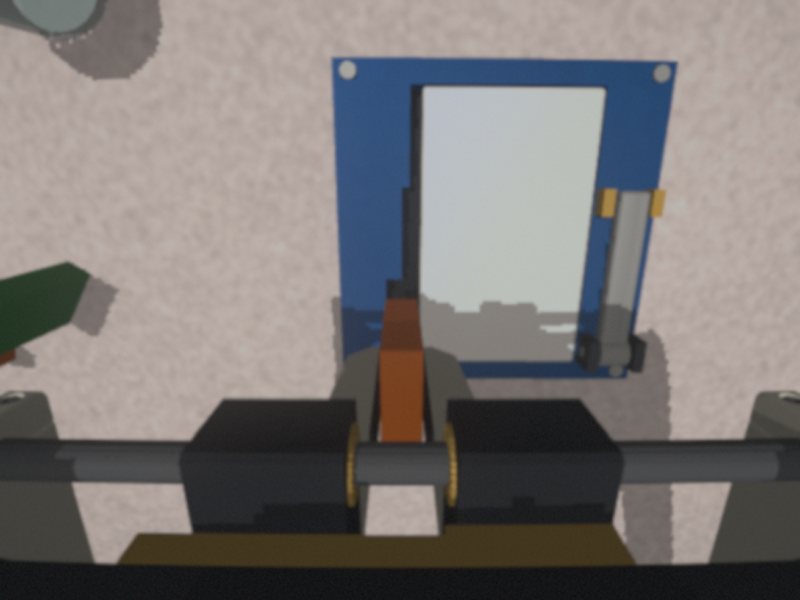

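The spacer sits over the gap: its lower edge spans columns 387–418 at row 300, and the visible gap runs from 386 to 419. I'll check numerically.

```bash
python3 - <<'E'
from h import *
c=cam('wrist');s=telemetry.read_state();M=R.from_rotvec(s['orientation']).as_matrix()
g=cv2.cvtColor(c['frame'],cv2.COLOR_BGR2HSV)[:,:,2].astype(int)
for r in(183,186,189): print(r,'fence',g[r,240:256].tolist(),'plate',g[r,260:276].tolist())
for r in(192,195,200): print(r,'sp',c['frame'][r,242:272,2].tolist())
print('col251',c['frame'][172:200,256].tolist())
E
```

```text
183 fence [117, 118, 117, 117, 117, 116, 105, 79, 54, 48, 45, 45, 48, 49, 52, 52] plate [54, 51, 54, 53, 53, 52, 56, 70, 117, 161, 184, 191, 190, 191, 191, 190]
186 fence [117, 117, 117, 117, 117, 115, 105, 79, 54, 45, 45, 48, 50, 52, 52, 52] plate [48, 47, 49, 48, 47, 48, 51, 68, 113, 157, 179, 185, 189, 190, 191, 190]
189 fence [117, 117, 118, 117, 116, 116, 105, 78, 51, 46, 46, 48, 51, 49, 49, 51] plate [48, 47, 46, 46, 47, 47, 49, 62, 90, 119, 133, 143, 160, 172, 182, 189]
192 sp [54, 53, 52, 56, 68, 83, 86, 88, 88, 89, 89, 88, 89, 90, 89, 89, 89, 89, 89, 87, 87, 89, 88, 85, 77, 74, 92, 116, 129, 134]
195 sp [52, 52, 54, 63, 79, 91, 94, 96, 94, 93, 94, 95, 95, 95, 94, 94, 94, 95, 93, 94, 95, 94, 95, 92, 88, 81, 94, 116, 128, 133]
200 sp [43, 42, 50, 66, 87, 94, 94, 96, 94, 95, 95, 94, 94, 95, 95, 95, 95, 94, 94, 94, 94, 95, 94, 93, 93, 91, 98, 116, 128, 131]
col251 [[106, 72, 51], [106, 73, 52], [106, 74, 51], [107, 74, 51], [106, 74, 51], [103, 72, 52], [89, 64, 50], [69, 55, 51], [55, 52, 50], [53, 50, 50], [52, 49, 49], [53, 50, 51], [51, 48, 49], [53, 51, 51], [52, 49, 50], [52, 48, 49], [51, 49, 49], [51, 49, 52], [48, 50, 58], [46, 52, 75], [43, 57, 89], [40, 56, 92], [42, 57, 94], [40, 56, 94], [42, 56, 94], [41, 57, 95], [40, 57, 94], [40, 57, 94]]
```

```bash
python3 - <<'E'
from h import *
c=cam('wrist');s=telemetry.read_state()
zb=s['tool_pos'][2]-.055
P=lambda q,z:onz(c,q,z)[:,:2].round(4)
f=P([(246.95,186)],.026)[0];p=P([(268.1,186)],.032)[0]
b=P([(246.0,190.9),(266.6,190.9)],zb);e=P([(256,178.7)],.026)[0]
u=np.array([np.cos(np.radians(-4.4)),np.sin(np.radians(-4.4))]);v=np.array([-u[1],u[0]])
print('caster-ish x,y: fence',u@f,v@f,'plate',u@p,v@p,'bottom',b@u,b@v,'gap +x end',u@e)
print('gap mid',v@(f+p)/2,'width',v@(f-p),'spacer mid',(b@v).mean(),'w',np.ptp(b@v),'zb',zb)
E
```

```text
caster-ish x,y: fence 0.5439973260717887 0.14476159444667613 plate 0.545715743917803 0.12633913423891616 bottom [0.54732596 0.54736467] [0.14451624 0.12837163] gap +x end 0.5506317543242283
gap mid 0.13555036434279613 width 0.018422460207759984 spacer mid 0.13644393479107836 w 0.01614461214460558 zb 0.05250402998490262
```

```bash
python3 -m inch '[[[0,-0.0015,0.0008,0.002,0,-0.002,0],[0.008,0,0,0,0,0,0],[0.005,0,0,0,0,0,0],[0,0,0,0,0,0,0],[0,0,0,0,0,0,0]]]'
python3 - <<'E'
from h import *
goal([0.5361,0.0943,0.105],np.radians(-94.4))
E
```

```text
t: 11.65
tool_pos: [0.5361, 0.0945, 0.0933]
orientation: [1.266, 1.172, -1.265]
force: [0.1, -0.8, 0.6]
opening: 0.0157
 t 11.65 tcp [0.5361 0.0945 0.0933] zang -94.41 x [ 0.  0. -1.] F [ 0.14 -0.85  0.59] op 0.0157 q [0.08 0.1  1.79 0.   1.25 1.73]
 world d [ 0.     -0.0002  0.0117]  tool d [-0.0117  0.0001  0.0002]
 turn(tool)  [-0.0002 -0.0005  0.    ] tool d in goal frame [-0.0117  0.0001  0.0002]
```

Right on target. I go down in small steps (floor expected at TCP z ≈ 0.065).

```bash
python3 -m inch '[[[0.004,0,0,0,0,0,0],[0.004,0,0,0,0,0,0],[0.003,0,0,0,0,0,0],[0.003,0,0,0,0,0,0],[0,0,0,0,0,0,0]]]'; python3 -m inch '[[[0.003,0,0,0,0,0,0],[0.003,0,0,0,0,0,0],[0,0,0,0,0,0,0]]]'
```

```text
t: 12.15
tool_pos: [0.5359, 0.0945, 0.0778]
orientation: [1.266, 1.172, -1.266]
force: [0.0, -0.3, -0.9]
opening: 0.0157
t: 12.45
tool_pos: [0.536, 0.0945, 0.0714]
orientation: [1.266, 1.172, -1.266]
force: [0.2, 0.1, -0.5]
opening: 0.0161
```

```bash
python3 -m inch '[[[0.003,0,0,0,0,0,0],[0.002,0,0,0,0,0,0],[0,0,0,0,0,0,0]]]'; python3 -m inch '[[[0.001,0,0,0,0,0,0],[0.001,0,0,0,0,0,0],[0.001,0,0,0,0,0,0]]]'
```

```text
t: 12.75
tool_pos: [0.5361, 0.0945, 0.0661]
orientation: [1.266, 1.172, -1.265]
force: [1.0, -0.2, 0.4]
opening: 0.0157
t: 13.05
tool_pos: [0.5365, 0.0946, 0.0644]
orientation: [1.266, 1.172, -1.265]
force: [-7.0, -1.2, 15.6]
opening: 0.016
```

```bash
python3 -m inch '[[[0,0,0,0,0,0,0.35],[0,0,0,0,0,0,0.35],[0,0,0,0,0,0,0.35],[-0.02,0,0,0,0,0,0.35],[-0.04,0,0,0,0,0,0.35],[-0.03,0,0,0,0,0,0.35],[0,0.022,0.029,0,0,0,0],[0,0.022,0.029,0,0,0,0],[0,0,0,0,0,0,0],[0,0,0,0,0,0,0],[0,0,0,0,0,0,0]]]' 10
python3 - <<'E'
from h import *
goal([0.5807,0.0361,0.07],np.radians(-94.4))
A=cam('wrist');B=cam('side');C=cam('scene')
im=np.hstack([cv2.resize(A['frame'],(400,300)),cv2.resize(B['frame'][150:240,220:340],(400,300),interpolation=cv2.INTER_CUBIC)])
im=np.vstack([im,np.hstack([cv2.resize(C['frame'][150:240,220:340],(400,300),interpolation=cv2.INTER_CUBIC),cv2.resize(B['frame'],(400,300))])])
cv2.imwrite('pics/r1.png',im)
E
```

```text
t: 14.15
tool_pos: [0.5764, 0.0324, 0.1572]
orientation: [1.265, 1.173, -1.264]
force: [-0.6, 0.3, -0.4]
opening: 0.0015
 t 14.15 tcp [0.5764 0.0324 0.1572] zang -94.32 x [ 0.  0. -1.] F [-0.58  0.27 -0.42] op 0.0015 q [-0.03  0.12  1.65  0.    1.38  1.61]
 world d [ 0.0043  0.0037 -0.0872]  tool d [ 0.0872  0.004  -0.004 ]
 turn(tool)  [ 0.0014 -0.0004 -0.    ] tool d in goal frame [ 0.0872  0.004  -0.0041]
```

View pics/r1.png

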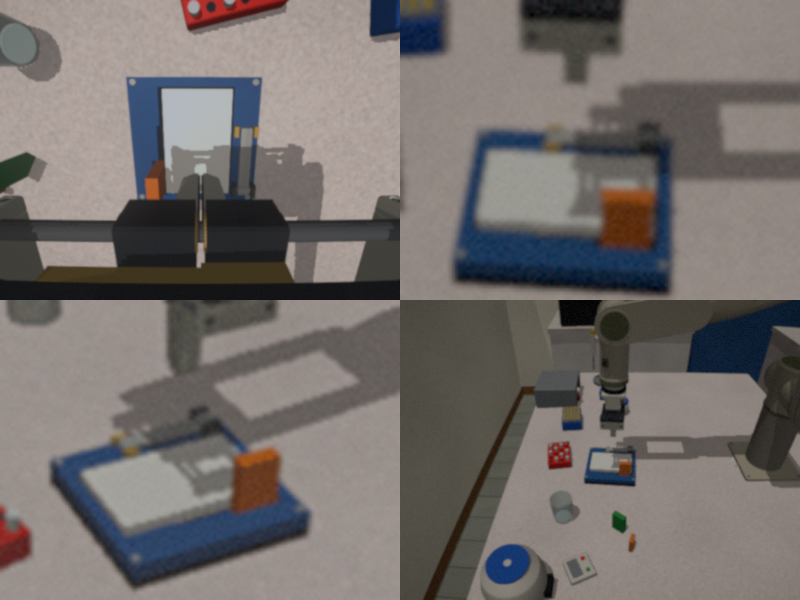

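The spacer stands upright and released in gap c, and the latch is closed (upper-right and lower-left crops). Next, press the plate.

```bash
python3 -m inch '[[[0.03,0.004,-0.004,0,0,0,0],[0.03,0,0,0,0,0,0],[0.03,0,0,0,0,0,0],[0.01,0,0,0,0,0,0],[0,0,0,0,0,0,0]]]'; python3 -m inch '[[[0.004,0,0,0,0,0,0],[0.003,0,0,0,0,0,0],[0.003,0,0,0,0,0,0],[0.003,0,0,0,0,0,0]]]'
```

```text
t: 14.8
tool_pos: [0.5805, 0.0401, 0.0558]
orientation: [1.262, 1.174, -1.258]
force: [0.3, 0.2, 0.3]
opening: 0.0004
t: 15.2
tool_pos: [0.5831, 0.0407, 0.0471]
orientation: [1.265, 1.17, -1.253]
force: [-3.1, -0.1, 3.8]
opening: 0.0007
```

```bash
python3 -m inch '[[[0.003,0,0,0,0,0,0],[0.003,0,0,0,0,0,0],[0.003,0,0,0,0,0,0]]]'; python3 -m inch '[[[0.003,0,0,0,0,0,0],[0.003,0,0,0,0,0,0],[0.003,0,0,0,0,0,0]]]'
```

```text
t: 15.5
tool_pos: [0.5839, 0.0406, 0.043]
orientation: [1.265, 1.17, -1.253]
force: [-22.6, 0.3, 42.2]
opening: 0.0007
t: 15.8
tool_pos: [0.5839, 0.0406, 0.0432]
orientation: [1.263, 1.171, -1.254]
force: [-16.9, -0.4, 26.6]
opening: 0.0005
```

```bash
python3 -m inch '[[[0.002,-0.001,0,0,0,0,0],[0.002,-0.001,0,0,0,0,0],[0.002,0,0,0,0,0,0]]]'
python3 - <<'E'
from h import *
A=cam('wrist');B=cam('side');C=cam('scene')
goal([0.58,0.036,0.043],np.radians(-94.4))
im=np.hstack([cv2.resize(A['frame'],(400,300)),cv2.resize(B['frame'][150:240,220:340],(400,300),interpolation=cv2.INTER_CUBIC)])
im=np.vstack([im,np.hstack([cv2.resize(C['frame'][150:240,220:340],(400,300),interpolation=cv2.INTER_CUBIC),cv2.resize(C['frame'],(400,300))])])
cv2.imwrite('pics/r2.png',im)
E
```

```text
t: 16.1
tool_pos: [0.5837, 0.0406, 0.0432]
orientation: [1.265, 1.168, -1.252]
force: [-14.3, -0.2, 19.9]
opening: 0.0005
 t 16.25 tcp [0.5837 0.0406 0.0432] zang -93.94 x [ 0.01  0.   -1.  ] F [-10.15   0.79  17.09] op 0.0003 q [-0.02  0.25  1.71  0.    1.16  1.62]
 world d [-0.0037 -0.0046 -0.0002]  tool d [ 0.0002 -0.0034  0.0049]
 turn(tool)  [ 0.0079 -0.0009 -0.0104] tool d in goal frame [ 0.0002 -0.0034  0.0049]
```

View pics/r2.png

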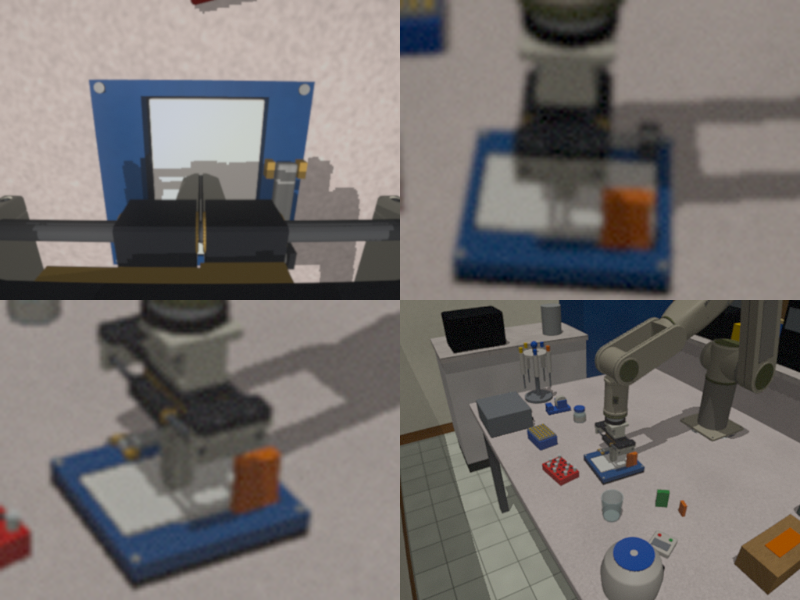

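The plate looks flush, the spacer is upright and the latch closed. One check that the hold force is steady.

```bash
python3 - <<'E'
from h import *
for i in range(8):
    optics.read_camera('side'); s=telemetry.read_state(); print(round(s['t'],2),s['force'].round(1),s['tool_pos'].round(4))
E
```

```text
16.3 [-10.6   0.5  17.3] [0.5837 0.0406 0.0432]
16.35 [-11.4   0.   16.5] [0.5837 0.0406 0.0433]
16.4 [-11.1   0.4  16.5] [0.5837 0.0406 0.0432]
16.45 [-10.3   0.4  16.6] [0.5837 0.0406 0.0432]
16.5 [-10.6   1.2  16.7] [0.5837 0.0406 0.0432]
16.55 [-10.1  -0.4  17.4] [0.5837 0.0406 0.0432]
16.6 [-10.6  -0.2  16.9] [0.5837 0.0407 0.0432]
16.65 [-9.8  0.2 16.6] [0.5837 0.0406 0.0432]
```

The push holds steady at about 17 N, well over the 7 N needed.

```bash
python3 -c "from plant import workorder; print(workorder.close_job())"
```

```text
the job is handed in; nothing more can be done
None
```

The job is handed in at about 16.7 s of the 61 s allowed, with the fingers still holding the plate down; no verdict was reported.

- **Latch:** I pushed it over from the -x side and down. It met a firm stop with the fingertips at 37 mm, and later pictures show it lying between the brass cheeks.
- **Spacer:** I set the larger orange block down in gap c, the wide one at the -x end. It touched the floor at the expected height (TCP about 64.5 mm). I then released it, and it stands upright.
- **Plate:** It is pressed to its hard stop, with the fingertips at 26.2 mm against 26 mm for flush. The hold was steady at about 17 N down over the last 0.4 s.

Some things were not ideal:
- When the plate reached its stop, the force briefly read 42 N down (about 48 N with the sideways part) before I eased off. That was on the fingertips, not the gripper's body.
- About 10 N of sideways force remained at the end.
- The tool sat about 5 mm off the plate's centre.
- The first grip on the spacer was 7 mm too high, so I gripped it again before lifting.
- In the last pictures the bystanders in view looked undisturbed; I did not measure them.

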